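# Hold down the recessed reset button of the equipment tray

### The arm

A 7-joint arm with a two-finger parallel gripper is mounted at the origin on the work surface. World frame = base frame: x ahead of the robot, y to its left, z up, the work surface at z = 0. Lengths are in m, angles in rad, forces in N, time in s.
With the tool pointing down it reaches from about 0.4 to 0.9 m from the base axis. Payload 5.6 kg.
Tool frame: the origin (TCP) lies between the finger pads; the fingertips stand 22 mm ahead of it and the grasp point (between the pads) lies 3 mm ahead of it; z points along the fingers, y is the direction in which the jaws open and shut (so a half turn about z gives the same grasp; the last joint's range is limited). The gripper opens to 92 mm and grips with 3 to 60 N. Pads are 20 mm wide; open, the fingers measure 128 mm over their backs; the gripper's body (75 mm by 189 mm) begins 69 mm behind the grasp point.
Start: joints at [1.074, 0.468, -0.012, 1.603, 0.006, 1.071, -0.056], TCP at [0.285, -0.584, 0.237] pointing down, gripper open.
Joint ranges: [-2.53, 2.53], [-0.31, 2.02], [-1.57, 1.55], [0.28, 2.44], [-1.29, 4.43], [0.15, 1.84], [-2.92, 2.92]. Speed limits (rad/s): [2.57, 2.57, 3.14, 3.14, 3.14, 3.14, 3.14].

### API

Orientations are given as a unit quaternion [w, x, y, z].
In Python, from cell import observe, grab_frame, close_job gives the robot as it stands.
- The arm moves only by the tool carry_out, never from a script. Its argument "rows" is a list of rows, each a list of 7 numbers: the turn, a rotation vector about the tool's x, y, z in degrees, then the shift along the tool's x, y, z in mm, then the gripper's target within -1 to 1 (fully open at 1, half-way at 0, shut at -1). In form: [[rx, ry, rz, x, y, z, grip], ...]. A call has 1 to 10 rows; each row is the pose to reach, as a shift and turn from the pose commanded when the call began, along the tool's axes at that moment; what a row does not reach only later rows make up. A row lasts 1/10 s, in which the tool goes at most 50 mm and 8.59 degrees, less where a joint would pass 70% of its speed; a pose out of reach is approached as far as the arm can. A call with a gripper value outside its range is refused whole. The fingers move at their own pace and stop on an object; the grip force is fixed at half the most. Time passes only in rows, so rows that repeat a pose let the fingers close. It gives the time, the measured TCP pose, the force and the opening at its end, in the units of the state.
- observe(): the state, without advancing time (a new reading comes with each control period).
- grab_frame(name): name is "side" or "top" or "wrist"; returns a dict with "frame" (420x560x3 uint8, red, green, blue), "range_z" (420x560 float32, m along the optical axis (not along the pixel's ray), 0 where there is no reading), "fx", "fy", "cx", "cy" (pixels), "k1" (the pictures are not rectified: a ray, as slopes to the right and down, at radius r is drawn at 1 + k1 r^2 times it, then the intrinsics apply), "camera_from_world" (4x4, takes a point from world to camera coordinates). Camera axes: x right, y down, z forward; pixel columns grow to the right and rows downward; lengths in m; the calibration is good to about 2 mm. A picture is of the moment at which its call begins.
- close_job(): hands the job in, once; it reports no verdict.
The state is a dict: "t": time; "joint_positions": joint angles; "joint_vel": joint speeds; "joint_torque": joint torques, N m; "tcp_pos": TCP position; "tool_rot": TCP orientation; "wrist_force": force on the tool from outside, world axes, zero at the start; "wrist_torque": the same for the moment, N m; "width": finger opening in m.
Only numpy, scipy, OpenCV 4.12 (cv2) and the standard library are available. Lean on these libraries where they do the work, as an engineer would, in place of code of your own. Each camera call takes 0.05 s, during which the arm holds its last target.

### The job

Restart the controller in the grey equipment case: pull its service tray all the way out to its stop, then take the slim stylus out of the tool stand, put it down through the round hole in the tray's deck and press the recessed reset button down with it. Finish while still holding: the stylus stays in the gripper, roughly upright, and keeps the button fully down, with the tray still fully out. Leave everything else on the desk where it is.

Things in the scene. Friction and masses are not known exactly. Their poses are not given: they have to be found in the camera images.
- equipment_case: grey steel equipment case fixed to the desk, 250 deep (x) x 200 wide (y) x 100 mm tall. Origin at desk level below the middle of its front edge (the edge facing the robot); x points into the case, y to its left seen from the robot, z up. The tray slides out along its -x.
- tray (a joint): the case's service tray, in m: 0 = shut, 0.12 = at its stop, fully out (along the case's -x). May start up to 0.015 ajar. Slides with about 2.5 N of friction and stays where it is left. Its front panel is 12 mm thick, 196 mm wide, its front face 12 mm ahead of the case's front edge when shut, its top 91 mm above the desk.
- tray_handle (a point): middle of the tray's bar handle: a steel bar 10 mm thick and 100 mm long, parallel to the case's y, 50 mm in front of the tray's front panel (45 mm clear gap behind the bar), 70 mm above the desk. The case's top is 100 mm high, so the bar can be pinched from above. Moves with the tray; axes as the case's.
- reset_hole (a point): centre of the mouth of the round reset hole, 18 mm diameter, in the tray's flat aluminium deck (top 78 mm above the desk, 4 mm thick), 112 mm behind the handle bar on the tray's centre line; the 12 x 30 mm slots 50 mm either side are not it. Under the case when the tray is shut, 70 mm clear of its front edge when fully out. Moves with the tray.
- reset_button (a joint): the white spring button under the reset hole, in m: 0 = up, 0.006 = fully down. It starts to move at about 2 N and is fully down at about 6 N; it springs back up when let go.
- reset_button_top (a point): centre of the button's flat top, 16 mm diameter, exactly under the hole's centre and 22 mm below the deck's top (56 mm above the desk) when up. Moves with the button.
- tool_stand: light wooden block fixed to the desk, 150 (x) x 60 (y) x 75 mm (z), with two upright seats (12 mm holes) on its x axis, 45 mm either side of its centre; the stylus stands in one, the nut driver in the other. It is on one side of the case, the label printer on the other. Origin under its centre at desk level.
- stylus: the stylus: steel shaft 8 mm in diameter, 65 mm long, below a SLIM round black handle 20 mm in diameter, 85 mm long (50 g). Stands upright in its seat, its handle's shoulder resting loosely on the stand's top (75 mm high), so it may lean a little; lift it 65 mm to leave the seat. Origin at the tip (lower end of the shaft), z up its axis.
- stylus_tip (a point): the stylus's tip: the lower end of its shaft, same as its body origin.
- stylus_grip (a point): point on the stylus's axis 112 mm above its tip: middle of its handle, the place to grip it.
- label_printer: grey label printer fixed to the desk, 130 x 120 x 85 mm, on the other side of the case from the stand. Origin under its centre. A bystander.
- nut_driver: nut driver standing in the stand's other seat: a shaft like the stylus's (9 mm) but a short FAT black handle, 34 mm diameter, 60 mm tall, with a 24 mm end cap; its top is 145 mm above the desk. Origin at the lower end of its shaft; z up its axis. A bystander.
- paper_roll: white receipt-paper roll standing on end, 58 mm diameter, 79 mm tall. Origin under its centre. A bystander.
- mug: white mug, 80 mm diameter, 95 mm tall, handle to its +y. Origin under its centre. A bystander.
- mouse: black computer mouse, 100 x 58 x 28 mm. Origin under its centre. A bystander.
- usb_hub: black USB hub, 50 x 100 x 24 mm, lying on top of the case. Origin under its centre. A bystander.
- tape_roll: brown roll of packing tape lying flat, 100 mm outer diameter, 48 mm tall. Origin under its centre. A bystander.
- small_carton: closed brown cardboard carton, 160 x 110 x 60 mm. Origin under its centre. A bystander.
There are look-alikes about, which are no part of the job. Leave any green look-alike of the stylus alone.

How it is judged:
On the way, in this order (a step that is already met when the one before it is completed fails the run):
1. the tray is pulled out to its stop (at least 112 of its 120 mm) (value of joint tray above 0.112 m), for 0.2 s.
2. the stylus is gripped and lifted clear of the stand (tip more than 80 mm above the desk) (height (world z) of stylus_tip above 0.08 m and contact force between the fingers and stylus above 2 N), for 0.2 s.
3. the stylus, in the gripper and through the hole, holds the button down (value of joint tray above 0.112 m and value of joint reset_button above 0.004 m and contact force between stylus and reset_button above 1 N and contact force between the fingers and stylus above 2 N and z of stylus_tip in the frame of reset_hole below -0.015 m and horizontal distance between stylus_tip and reset_hole below 0.009 m and angle between stylus's own z axis and vertical below 0.3 rad), for 0.3 s.
At the end, for the whole second after the job is handed in: Finishes holding: button at least 4 of 6 mm down, pushed (over 1 N) by the stylus, which is gripped (over 2 N), leans under 0.3 rad and has its tip in the round hole (15 mm or more below the deck, within 9 mm of its axis); tray still out at least 112 mm (all of step 3); the arm keeps its last pose, push and grip.
It fails at once if a bystander (nut driver, paper roll, mug, mouse, USB hub, tape roll, carton) is moved more than 30 mm (distance of any of nut_driver, paper_roll, mug, mouse, usb_hub, tape_roll, small_carton from where it was at the start of the episode above 0.03 m).
It also fails if it takes over 64 s, if anything falls off the work surface, if the arm or the gripper's body presses on something with over 40 N, if the wrist force passes 120 N, or if a joint passes its speed limit or range.

## Working session

There is one attempt and no reset: what is moved stays moved. The work goes in short steps, Python scripts to look and compute and a tool call to move; the robot and the scene stay as the last step left them, time stands still between calls to the robot, and variables do not carry over. Pictures are saved under pics/ and viewed, and the job is handed in when it is done.

Besides the shell and the picture viewer there is one more tool, called after ">>>" in YAML: its name, and indented under it one key for each argument. carry_out: Moves the arm, as the interface text tells. Its arguments: {"type":"object","properties":{"rows":{"type":"array"}},"required":["rows"]}

```bash
mkdir -p pics; ls; cat > h.py <<'E'
import numpy as np, cv2, pickle
from cell import observe, grab_frame, close_job
def snap(name,fn):
    f=grab_frame(name); pickle.dump(f,open(f'pics/{fn}.pkl','wb'))
    cv2.imwrite(f'pics/{fn}.png',f['frame'][:,:,::-1]); return f
def load(fn): return pickle.load(open(f'pics/{fn}.pkl','rb'))
def ray(f,u,v):
    K=np.array([[f['fx'],0,f['cx']],[0,f['fy'],f['cy']],[0,0,1]])
    p=cv2.undistortPoints(np.array([[[u,v]]],float),K,np.array([f['k1'],0,0,0.]))[0,0]
    T=np.array(f['camera_from_world']); R=T[:3,:3];t=T[:3,3]
    return -R.T@t, R.T@np.array([p[0],p[1],1])
def onplane(f,u,v,z):
    o,d=ray(f,u,v); return o+d*(z-o[2])/d[2]
def atdepth(f,u,v):
    o,d=ray(f,u,v); return o+d*f['range_z'][int(round(v)),int(round(u))]
def proj(f,P):
    T=np.array(f['camera_from_world']); c=T[:3,:3]@np.array(P)+T[:3,3]
    s=c[:2]/c[2]; s=s*(1+f['k1']*(s@s)); return s[0]*f['fx']+f['cx'], s[1]*f['fy']+f['cy']
E
python3 - <<'E'
from h import *
for n in ('side','top','wrist'):
    f=snap(n,n+'0'); T=np.array(f['camera_from_world']); print(n,-T[:3,:3].T@T[:3,3],f['fx'],f['k1'])
print(observe())
E
```

```text
pics
side [-0.14074966  1.09680321  0.90182794] 465.853266548733 0.034653573521873794
top [0.42248345 0.00452177 1.40315373] 392.4633415538381 0.025983284003503918
wrist [ 0.34441548 -0.55368997  0.38348906] 366.74112548022424 -0.08403044036823457
{'t': 0.15, 'joint_positions': array([ 1.07400031,  0.46814864, -0.01158284,  1.60338174,  0.00601575,
        1.07141859, -0.05627166]), 'joint_vel': array([ 0.00145716, -0.00249063,  0.00116865, -0.00410039, -0.00059206,
       -0.00084072, -0.00263183]), 'joint_torque': array([ 4.93057378e-04, -5.20951295e+01, -1.25282962e-02, -2.43977308e+01,
       -5.66450099e-02,  1.52836216e-02,  1.06874068e-04]), 'tcp_pos': array([ 0.28469878, -0.58388064,  0.23588875]), 'tool_rot': array([-6.27497513e-04,  9.74373988e-01,  2.24933090e-01, -2.09034303e-04]), 'wrist_force': array([ 0.7409064 ,  0.68433974, -0.72506101]), 'wrist_torque': array([ 0.02626981, -0.02861305, -0.02195383]), 'width': 0.09188771433020945}
```

View pics/top0.png

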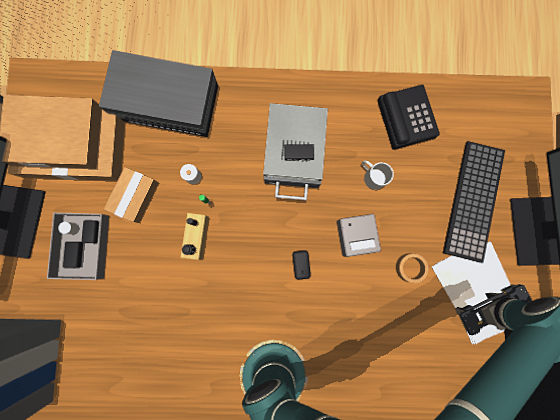

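View pics/side0.png

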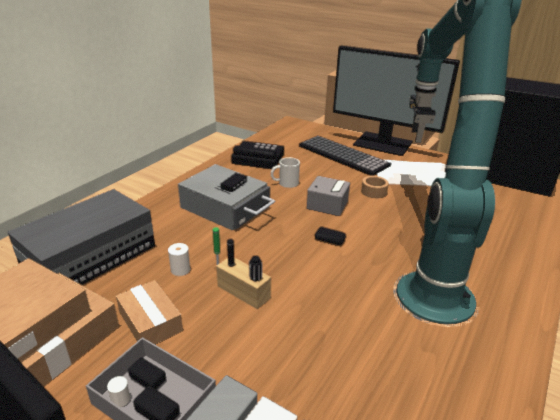

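View pics/wrist0.png

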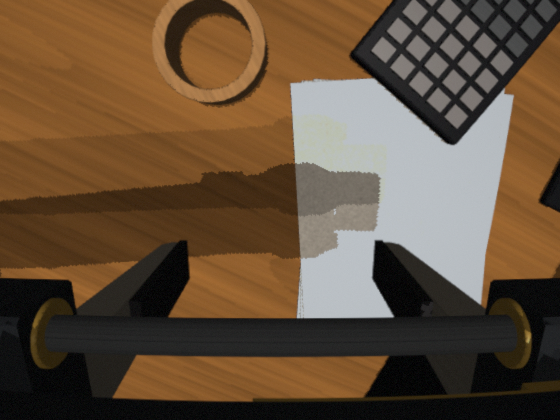

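The top view shows the case with its handle bar at about (292,198). The stand is at (193,236), with the slim stylus at (193,221), the fat driver at (188,249) and the green look-alike at (203,198). I'll zoom in on these.

```bash
python3 - <<'E'
from h import *
f=load('top0')
a=f['frame'][95:270,170:330,::-1]
cv2.imwrite('pics/z0.png',cv2.resize(a,None,fx=4.5,fy=3.4*1,interpolation=cv2.INTER_CUBIC)) if 0 else cv2.imwrite('pics/z0.png',cv2.resize(a,None,fx=3.4,fy=3.4,interpolation=cv2.INTER_CUBIC))
g=load('side0'); b=g['frame'][160:310,170:310,::-1]
cv2.imwrite('pics/z1.png',cv2.resize(b,None,fx=4,fy=4,interpolation=cv2.INTER_CUBIC))
E
```

```text
(no output)
```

View pics/z0.png

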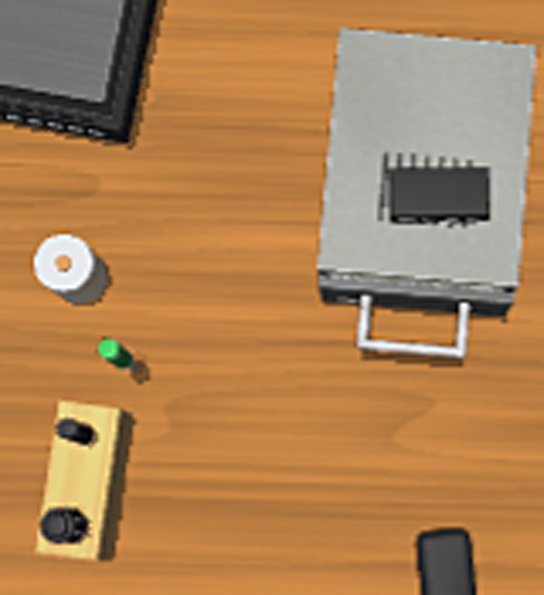

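View pics/z1.png

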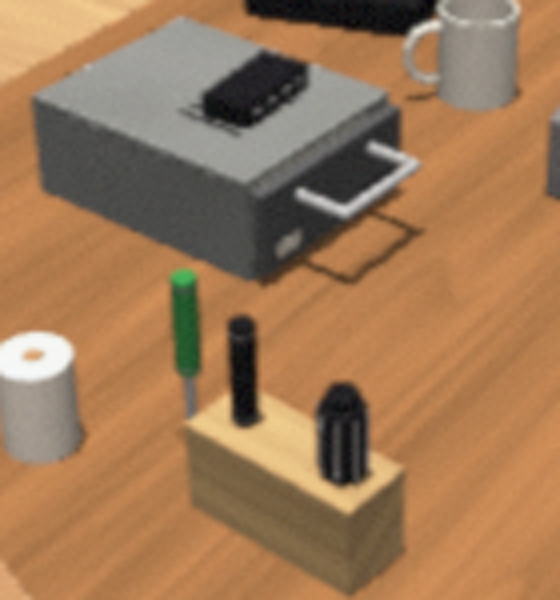

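```bash
python3 - <<'E'
from h import *
f=load('top0'); g=load('side0')
Z=lambda u,v:(u/3.4+170-.35,v/3.4+95-.35)
Y=lambda u,v:(u/4+170-.4,v/4+160-.4)
P=lambda n,p,z,F=f: print(n,onplane(F,*p,z).round(4))
C=[onplane(f,*Z(*q),.1) for q in [(342,30),(535,45),(517,287),(319,270)]]
for c in C: print(c.round(4))
print('sz',np.linalg.norm(C[1]-C[0]),np.linalg.norm(C[2]-C[3]),np.linalg.norm(C[3]-C[0]),np.linalg.norm(C[1]-C[2]))
x=(C[0]+C[1]-C[2]-C[3]);print('yaw',np.degrees(np.arctan2(x[1],x[0])), 'front mid',(C[2]+C[3])/2)
e=C[3]-C[2];print('yaw y',np.degrees(np.arctan2(-e[0],e[1])))
P('barL',Z(360,347),.073);P('barR',Z(465,355),.073)
P('barL s',Y(347,212),.073,g);P('barR s',Y(417,163),.073,g)
print('depth bar',atdepth(f,*Z(412,350)))
S=[onplane(f,*Z(*q),.075) for q in [(60,402),(119,409),(98,559),(37,550)]]
for c in S: print('S',c.round(4))
print(np.mean(S,0), [np.linalg.norm(S[i]-S[i-1]) for i in range(4)]); x=S[0]+S[1]-S[2]-S[3];print('yaw',np.degrees(np.arctan2(x[1],x[0])))
P('sty top',Z(65,426),.16);P('sty base',Z(87,436),.075)
P('sty top s',Y(241,324),.16,g);P('sty base s',Y(246,420),.077,g)
P('nd top',Z(57,522),.145)
print('green',atdepth(f,*Z(108,347))); P('green',Z(108,347),.15)
P('hub',Z(440,190),.124);P('roll',Z(64,262),.079)
for dv in range(-6,7): 
  p=Z(412,350+dv*3.4); print(f['frame'][int(p[1]+.5),int(p[0]+.5)],atdepth(f,*p).round(4))
E
```

```text
[0.9211 0.0386 0.1   ]
[ 0.9122 -0.157   0.1   ]
[ 0.6634 -0.1433  0.1   ]
[0.6743 0.0535 0.1   ]
sz 0.19581416227655418 0.19706580084272177 0.24724577454820612 0.24915349284263713
yaw -3.304069264392783 front mid [ 0.66885653 -0.0448819   0.1       ]
yaw y -3.1472577931727947
barL [0.6022 0.0107 0.073 ]
barR [ 0.5974 -0.0952  0.073 ]
barL s [0.605  0.0133 0.073 ]
barR s [ 0.5997 -0.0869  0.073 ]
depth bar [ 0.60126103 -0.04181982  0.06974146]
S [0.5376 0.3068 0.075 ]
S [0.5323 0.2482 0.075 ]
S [0.3842 0.261  0.075 ]
S [0.3914 0.3209 0.075 ]
[0.46137172 0.28422082 0.075     ] [np.float64(0.1468437716440049), np.float64(0.058858311623467253), np.float64(0.14864186005203103), np.float64(0.06030838486806592)]
yaw -5.2097171574288925
sty top [0.508  0.2816 0.16  ]
sty base [0.5045 0.2783 0.075 ]
sty top s [0.5058 0.2852 0.16  ]
sty base s [0.5053 0.2848 0.077 ]
nd top [0.4193 0.2873 0.145 ]
green [0.58430402 0.24758472 0.15089828]
green [0.5844 0.2478 0.15  ]
hub [ 0.7531 -0.0632  0.124 ]
roll [0.6781 0.3098 0.079 ]
[190 131  65] [ 0.6316 -0.0435  0.0058]
[203 136  72] [ 0.6278 -0.0435  0.0069]
[203 134  66] [ 0.6245 -0.0437  0.0047]
[136  83  32] [ 0.6209 -0.0438  0.0042]
[184 185 190] [ 0.6076 -0.0415  0.0739]
[241 246 249] [ 0.6041 -0.0416  0.0743]
[171 162 154] [ 0.6013 -0.0418  0.0697]
[92 68 48] [ 0.6073 -0.0444 -0.0028]
[109  71  35] [ 0.6036 -0.0445 -0.0019]
[106  72  39] [ 0.5998 -0.0446 -0.0009]
[192 129  66] [ 0.5963 -0.0447 -0.002 ]
[201 135  70] [ 0.5923 -0.0447  0.0012]
[179 120  64] [ 0.589  -0.0449 -0.0017]
```

```bash
cat >> h.py <<'E'
from scipy.spatial.transform import Rotation as R
def toolR(yaw): # tool down, tool y at yaw (deg) in world
    a=np.radians(yaw); y=np.array([np.cos(a),np.sin(a),0]); z=np.array([0,0,-1.]); x=np.cross(y,z)
    return R.from_matrix(np.c_[x,y,z])
def goto(pos,yaw=None,s=None):
    s=s or observe(); q=s['tool_rot']; R0=R.from_quat([q[1],q[2],q[3],q[0]])
    d=R0.inv().apply(np.array(pos)-s['tcp_pos'])*1000
    r=(R0.inv()*toolR(yaw)).as_rotvec(degrees=True) if yaw is not None else np.zeros(3)
    y=R0.as_matrix()[:,1]
    print('t',round(s['t'],2),'pos',s['tcp_pos'].round(4),'yaw y',round(np.degrees(np.arctan2(y[1],y[0])),2),'zax',R0.as_matrix()[:,2].round(4),'F',s['wrist_force'].round(1),'w',round(s['width'],4))
    print('row',r.round(2),d.round(1))
E
python3 -c "
from h import *
goto((.603,-.042,.18),-3.2)"
```

```text
t 0.15 pos [ 0.2847 -0.5839  0.2359] yaw y -64.0 zax [-7.0e-04  1.1e-03 -1.0e+00] F [ 0.7  0.7 -0.7] w 0.0919
row [-7.00e-02 -3.00e-02 -6.08e+01] [ 523.6 -347.5   56.3]
```

>>> carry_out:
  rows:
    - [0,0,-60.8,524,-348,20,-0.08]
    - [0,0,-60.8,524,-348,20,-0.08]
    - [0,0,-60.8,524,-348,20,-0.08]
    - [0,0,-60.8,524,-348,20,-0.08]
    - [0,0,-60.8,524,-348,20,-0.08]
    - [0,0,-60.8,524,-348,20,-0.08]
    - [0,0,-60.8,524,-348,20,-0.08]
    - [0,0,-60.8,524,-348,56,-0.08]
    - [0,0,-60.8,524,-348,56,-0.08]
    - [0,0,-60.8,524,-348,56,-0.08]

```text
t: 1.15
tcp_pos: [0.5376, -0.1533, 0.2014]
tool_rot: [0.0, 0.727, 0.687, -0.0]
wrist_force: [0.8, -0.4, 1.0]
width: 0.0424
```

```bash
python3 -c "
from h import *
goto((.603,-.042,.18),-3.2)"
```

```text
t 1.15 pos [ 0.5376 -0.1533  0.2014] yaw y -3.23 zax [ 1.e-04 -3.e-04 -1.e+00] F [ 0.8 -0.4  1. ] w 0.0424
row [ 0.01  0.02 -0.03] [114.8  59.   21.4]
```

>>> carry_out:
  rows:
    - [0,0,0,115,59,21,-0.08]
    - [0,0,0,115,59,21,-0.08]
    - [0,0,0,115,59,21,-0.08]
    - [0,0,0,115,59,21,-0.08]
    - [0,0,0,115,59,21,-0.08]

```text
t: 1.65
tcp_pos: [0.602, -0.0429, 0.18]
tool_rot: [-0.0, 0.726, 0.688, -0.001]
wrist_force: [-0.1, -0.2, -0.8]
width: 0.0426
```

```bash
python3 -c "
from h import *
goto((.603,-.042,.18),-3.2)
f=snap('wrist','w1');snap('side','s1')
a=proj(f,(.603,-.042,.07));print(a)"
```

```text
t 1.65 pos [ 0.602  -0.0429  0.18  ] yaw y -3.12 zax [-1.4e-03 -2.0e-04 -1.0e+00] F [-0.1 -0.2 -0.8] w 0.0426
row [-0.08  0.02  0.08] [ 1.   0.9 -0. ]
(np.float64(283.37666274651923), np.float64(214.60027999248305))
```

View pics/w1.png

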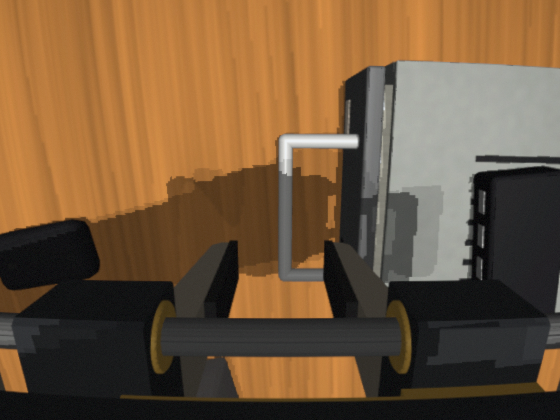

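The bar runs from about (285,141) to (285,275) and sits squarely between the fingers, so I'll go down and pinch it.

```bash
python3 -c "
from h import *
f=load('w1')
for p in ((285,141),(285.5,208),(285,275)): print(onplane(f,*p,.072).round(4))
goto((.604,-.042,.074),-3.2)"
```

```text
[0.6069 0.0107 0.072 ]
[ 0.6048 -0.0367  0.072 ]
[ 0.6017 -0.0885  0.072 ]
t 1.75 pos [ 0.6018 -0.0451  0.1805] yaw y -3.32 zax [-8.0e-04 -1.1e-03 -1.0e+00] F [-0.5 -0.2 -0.6] w 0.0423
row [-0.04  0.06 -0.12] [  3.3   2.1 106.4]
```

>>> carry_out:
  rows:
    - [0,0,0,3,2,50,-0.08]
    - [0,0,0,3,2,95,-0.08]
    - [0,0,0,3,2,106,-0.08]
    - [0,0,0,3,2,106,-0.08]
    - [0,0,0,3,2,106,-1]
    - [0,0,0,3,2,106,-1]
    - [0,0,0,3,2,106,-1]
    - [0,0,0,3,2,106,-1]

```text
t: 2.55
tcp_pos: [0.6052, -0.0406, 0.076]
tool_rot: [0.001, 0.727, 0.687, 0.001]
wrist_force: [-0.1, -0.0, -0.8]
width: 0.0121
```

```bash
python3 -c "
from h import *
goto((.604,-.042,.074),-3.2)
a=np.radians(-3.2);s=observe();goto(s['tcp_pos']-.114*np.array([np.cos(a),np.sin(a),0]))"
```

```text
t 2.55 pos [ 0.6052 -0.0406  0.076 ] yaw y -3.21 zax [ 2.1e-03 -4.0e-04 -1.0e+00] F [-0.1 -0.  -0.8] w 0.0121
row [ 0.12  0.02 -0.01] [-1.5 -1.1  2. ]
t 2.55 pos [ 0.6052 -0.0406  0.076 ] yaw y -3.21 zax [ 2.1e-03 -4.0e-04 -1.0e+00] F [-0.1 -0.  -0.8] w 0.0121
row [0. 0. 0.] [  -0.  -114.    -0.2]
```

>>> carry_out:
  rows:
    - [0,0,0,0,-12,0,-1]
    - [0,0,0,0,-28,0,-1]
    - [0,0,0,0,-44,0,-1]
    - [0,0,0,0,-60,0,-1]
    - [0,0,0,0,-76,0,-1]
    - [0,0,0,0,-92,0,-1]
    - [0,0,0,0,-104,0,-1]
    - [0,0,0,0,-111,0,-1]
    - [0,0,0,0,-115,0,-1]
    - [0,0,0,0,-115,0,-1]

```text
t: 3.55
tcp_pos: [0.4904, -0.0339, 0.0759]
tool_rot: [0.001, 0.727, 0.687, 0.001]
wrist_force: [-0.6, -0.4, 9.6]
width: 0.0088
```

>>> carry_out:
  rows:
    - [0,0,0,0,-2,0,-1]
    - [0,0,0,0,-4,0,-1]
    - [0,0,0,0,-4,0,-1]

```text
t: 3.85
tcp_pos: [0.4888, -0.0338, 0.0759]
tool_rot: [0.002, 0.727, 0.687, 0.003]
wrist_force: [5.9, -0.6, 2.7]
width: 0.009
```

```bash
python3 -c "
from h import *
goto((.604,-.042,.074),-3.2)
snap('top','t2')"
```

```text
t 3.85 pos [ 0.4888 -0.0338  0.0759] yaw y -3.2 zax [ 6.8e-03  1.0e-04 -1.0e+00] F [ 5.9 -0.6  2.7] w 0.009
row [ 0.39 -0.03 -0.  ] [ -1.7 115.5   2.7]
```

View pics/t2.png

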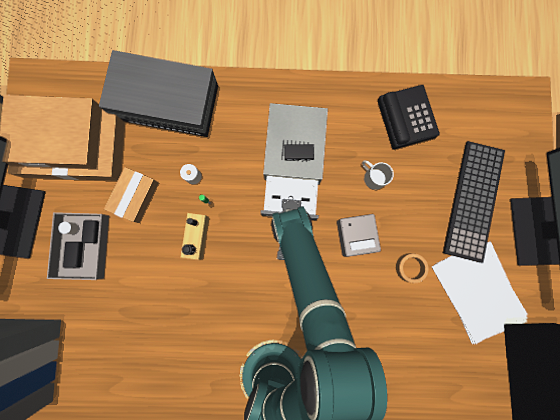

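The tray is out, with its white/aluminium deck at (290,196). I'll pull a bit more to confirm it's on the stop.

>>> carry_out:
  rows:
    - [0,0,0,0,-2,0,-1]
    - [0,0,0,0,-4,0,-1]
    - [0,0,0,0,-4,0,-1]
    - [0,0,0,0,-4,0,-1]

```text
t: 4.3
tcp_pos: [0.4886, -0.0338, 0.0761]
tool_rot: [0.005, 0.727, 0.687, 0.006]
wrist_force: [16.3, -1.8, -10.5]
width: 0.0089
```

At the stop: the force rises and the bar no longer moves. I'll relax the pull, open the fingers and go up.

>>> carry_out:
  rows:
    - [0,0,0,0,4,0,-1]
    - [0,0,0,0,6,0,-1]
    - [0,0,0,0,6,0,-0.1]
    - [0,0,0,0,6,0,-0.1]
    - [0,0,0,0,6,0,-0.1]
    - [0,0,0,0,6,-40,-0.1]
    - [0,0,0,0,6,-90,-0.1]
    - [0,0,0,0,6,-120,-0.1]
    - [0,0,0,0,6,-120,-0.1]

```text
t: 5.2
tcp_pos: [0.4899, -0.0339, 0.1984]
tool_rot: [0.003, 0.727, 0.687, 0.002]
wrist_force: [0.2, 0.2, -0.6]
width: 0.0412
```

```bash
python3 -c "
from h import *
snap('top','t3');f=snap('wrist','w3')
a=load('t3')['frame'][95:270,170:330,::-1]
cv2.imwrite('pics/z3.png',cv2.resize(a,None,fx=3.4,fy=3.4,interpolation=cv2.INTER_CUBIC))
goto((.507,.283,.24),85)"
```

```text
t 5.3 pos [ 0.4873 -0.0342  0.1946] yaw y -3.22 zax [ 1.e-04 -6.e-04 -1.e+00] F [-0.8 -0.5 -0. ] w 0.0409
row [-2.000e-02  3.000e-02 -8.822e+01] [317.7   1.9 -45.6]
```

View pics/w3.png

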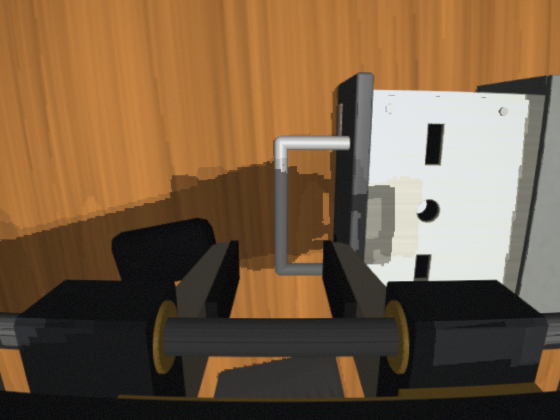

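View pics/z3.png

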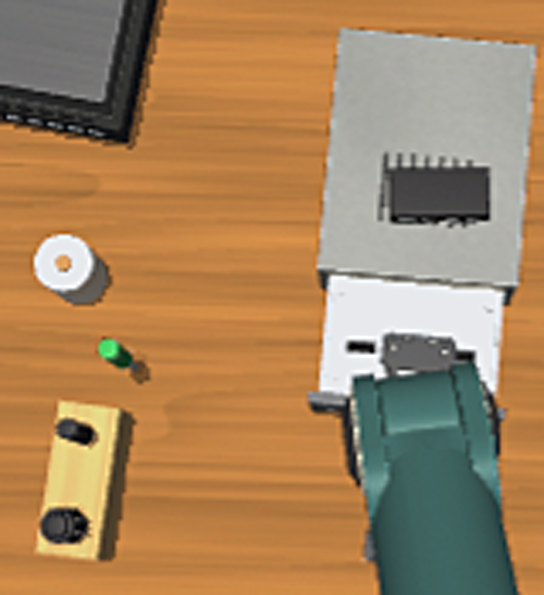

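The wrist view shows the round hole at (428,210) and the bar at (281,206). I'll locate the hole, then go above the stylus.

```bash
python3 -c "
from h import *
f=load('w3')
g=cv2.cvtColor(f['frame'],cv2.COLOR_RGB2GRAY)[190:232,405:452]
m=(g<110).astype('uint8');n,l,st,c=cv2.connectedComponentsWithStats(m);print(st,c+[405,190])
print('hole',onplane(f,428,210.5,.078),'bar',onplane(f,281,206,.072))
for p in ((281,143),(281,269)): print(onplane(f,*p,.072).round(4))
for p in ((434,144),(422,278)): print(onplane(f,*p,.078).round(4))
for p in ((418,210),(439.5,210),(428,199),(428,222)): print(onplane(f,*p,.078).round(4))
"
```

```text
[[   0    0   47   42 1674]
 [  12   10   22   22  300]] [[427.78494624 210.35005974]
 [429.2        211.33666667]]
hole [ 0.59957437 -0.03856451  0.078     ] bar [ 0.4884163  -0.03011501  0.072     ]
[0.4911 0.0172 0.072 ]
[ 0.4855 -0.0816  0.072 ]
[0.6023 0.0113 0.078 ]
[ 0.5973 -0.0939  0.078 ]
[ 0.5918 -0.0377  0.078 ]
[ 0.6086 -0.0387  0.078 ]
[ 0.5992 -0.0296  0.078 ]
[ 0.6    -0.0477  0.078 ]
```

>>> carry_out:
  rows:
    - [0,0,0,0,0,-45,0.3]
    - [0,0,-30,318,2,-45,0.3]
    - [0,0,-88,318,2,-45,0.3]
    - [0,0,-88,318,2,-45,0.3]
    - [0,0,-88,318,2,-45,0.3]
    - [0,0,-88,318,2,-45,0.3]
    - [0,0,-88,318,2,-45,0.3]
    - [0,0,-88,318,2,-45,0.3]
    - [0,0,-88,318,2,-45,0.3]
    - [0,0,-88,318,2,-45,0.3]

```text
t: 6.3
tcp_pos: [0.5059, 0.2842, 0.2369]
tool_rot: [-0.002, 0.134, 0.991, -0.001]
wrist_force: [-0.8, -0.2, -0.3]
width: 0.0596
```

```bash
python3 -c "
from h import *
goto((.507,.283,.24),85)"
```

```text
t 6.3 pos [0.5059 0.2842 0.2369] yaw y 74.65 zax [-0.0047 -0.0011 -1.    ] F [-0.8 -0.2 -0.3] w 0.0596
row [ -0.11  -0.25 -10.35] [-1.4 -0.8 -3.2]
```

>>> carry_out:
  rows:
    - [0,0,-10.4,-1,-1,-3,0.3]
    - [0,0,-10.4,-1,-1,-3,0.3]
    - [0,0,-10.4,-1,-1,-3,0.3]
    - [0,0,-10.4,-1,-1,-3,0.3]

```text
t: 6.7
tcp_pos: [0.5077, 0.282, 0.2417]
tool_rot: [-0.001, 0.049, 0.999, -0.0]
wrist_force: [-0.3, 0.6, 0.4]
width: 0.0601
```

```bash
python3 -c "
from h import *
snap('wrist','w4');f=snap('side','s4');g=load('w4')
goto((.507,.283,.24),85)
for z in (.075,.12,.16): print(proj(g,(.507,.283,z)))
b=f['frame'][160:310,170:310,::-1]
cv2.imwrite('pics/z4.png',cv2.resize(b,None,fx=4,fy=4,interpolation=cv2.INTER_CUBIC))
"
```

```text
t 6.8 pos [0.5079 0.2822 0.2422] yaw y 84.46 zax [-4.e-04 -4.e-04 -1.e+00] F [ 0.2 -0.1 -0.4] w 0.0599
row [-0.02 -0.02 -0.54] [1.  0.7 2.2]
(np.float64(280.9758052089662), np.float64(199.12882719314354))
(np.float64(280.9751876787798), np.float64(211.46949786408132))
(np.float64(280.9743355761934), np.float64(226.23070203661135))
```

View pics/w4.png

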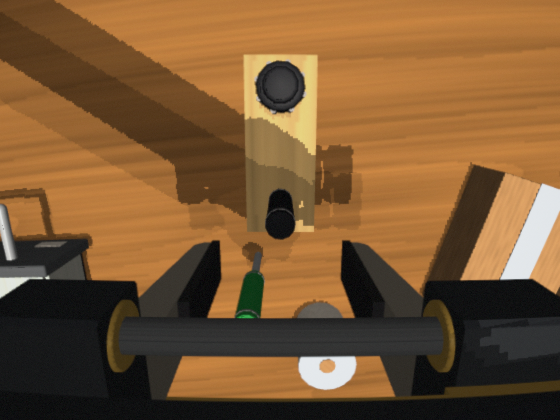

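View pics/z4.png

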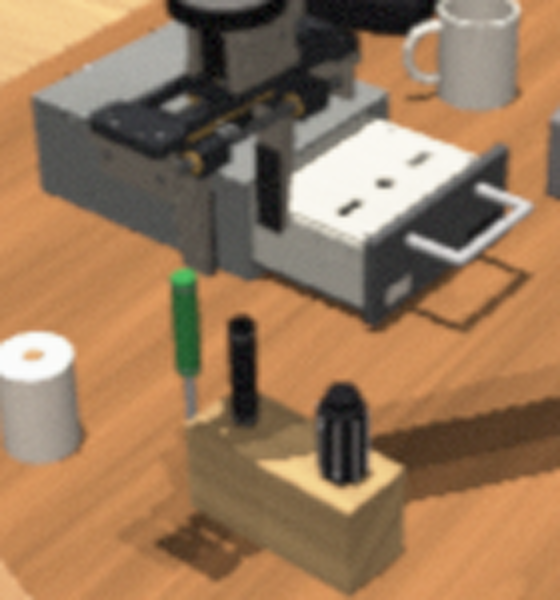

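>>> carry_out:
  rows:
    - [0,0,0,-2,1,40,0.3]
    - [0,0,0,-2,1,80,0.3]
    - [0,0,0,-2,1,117,0.3]
    - [0,0,0,-2,1,117,0.3]
    - [0,0,0,-2,1,117,0.3]

```text
t: 7.3
tcp_pos: [0.5101, 0.2836, 0.1262]
tool_rot: [-0.0, 0.048, 0.999, 0.0]
wrist_force: [-0.8, 0.7, 1.2]
width: 0.0596
```

```bash
python3 -c "
from h import *
goto((.5055,.283,.125),84.5);snap('wrist','w5')
"
```

```text
t 7.3 pos [0.5101 0.2836 0.1262] yaw y 84.54 zax [-5.e-04  2.e-04 -1.e+00] F [-0.8  0.7  1.2] w 0.0596
row [ 0.01 -0.03  0.04] [ 4.6 -1.   1.2]
```

View pics/w5.png

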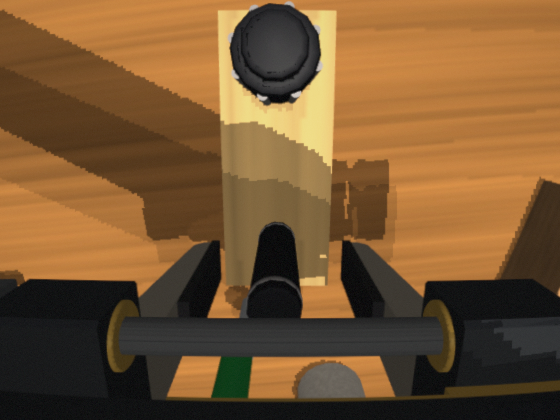

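```bash
python3 -c "
from h import *
f=load('w5'); print(onplane(f,274.5,298,.16)); print(onplane(f,279,228,.076))
"
```

```text
[0.50112293 0.28312496 0.16      ]
[0.50124225 0.28429251 0.076     ]
```

>>> carry_out:
  rows:
    - [0,0,0,5,0,1,0.3]
    - [0,0,0,5,0,1,0.3]
    - [0,0,0,5,0,1,-1]
    - [0,0,0,5,0,1,-1]
    - [0,0,0,5,0,1,-1]
    - [0,0,0,5,0,1,-1]
    - [0,0,0,5,0,1,-1]

```text
t: 8.05
tcp_pos: [0.5052, 0.2835, 0.1246]
tool_rot: [-0.0, 0.048, 0.999, -0.0]
wrist_force: [0.4, -1.0, -0.3]
width: 0.0219
```

```bash
python3 -c "
from h import *
goto((.5055,.283,.23),84.5);snap('wrist','w6')
"
```

```text
t 8.05 pos [0.5052 0.2835 0.1246] yaw y 84.54 zax [-1.e-04 -1.e-04 -1.e+00] F [ 0.4 -1.  -0.3] w 0.0219
row [-0.01 -0.01  0.04] [  -0.3   -0.5 -105.4]
```

>>> carry_out:
  rows:
    - [0,0,0,0,0,-15,-1]
    - [0,0,0,0,0,-40,-1]
    - [0,0,0,0,0,-75,-1]
    - [0,0,0,0,0,-105,-1]
    - [0,0,0,0,0,-105,-1]
    - [0,0,0,0,0,-105,-1]
    - [0,0,0,0,0,-105,-1]

```text
t: 8.8
tcp_pos: [0.5047, 0.2829, 0.2288]
tool_rot: [-0.001, 0.048, 0.999, -0.001]
wrist_force: [-1.0, 0.1, -0.3]
width: 0.0196
```

```bash
python3 -c "
from h import *
goto((.600,-.0385,.23),84.5);f=snap('wrist','w7');snap('side','s7')
b=load('s7')['frame'][110:280,160:320,::-1]
cv2.imwrite('pics/z7.png',cv2.resize(b,None,fx=3.5,fy=3.5,interpolation=cv2.INTER_CUBIC))
"
```

```text
t 8.8 pos [0.5047 0.2829 0.2288] yaw y 84.54 zax [-0.0014 -0.0011 -1.    ] F [-1.   0.1 -0.3] w 0.0196
row [-0.07 -0.07  0.04] [-125.4 -310.9   -1. ]
```

View pics/w7.png

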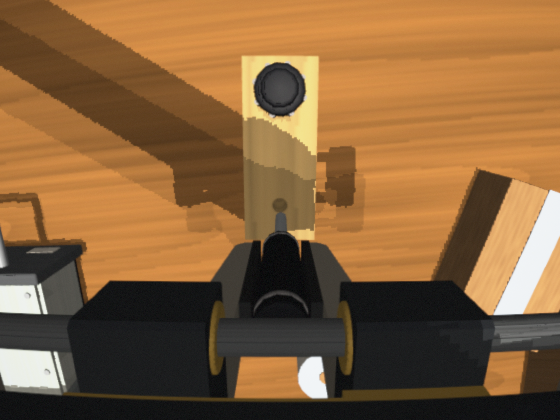

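View pics/z7.png

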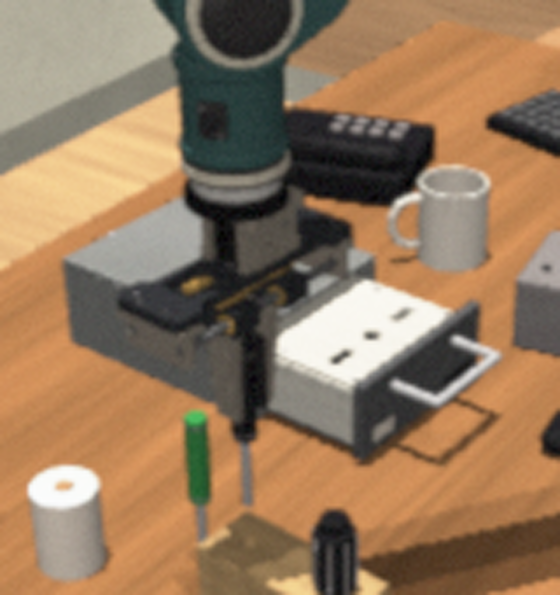

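The stylus is gripped, upright and clear of its seat, with its tip near (280,212). I'll measure where the tip is relative to the TCP.

```bash
python3 -c "
from h import *
f=load('w7'); a=f['frame'][185:250,245:315,::-1]
cv2.imwrite('pics/z8.png',cv2.resize(a,None,fx=8,fy=8,interpolation=cv2.INTER_CUBIC))
print(proj(f,(.5047,.2829,.114)))
g=load('s7');print('side tip zoom pred',(np.array(proj(g,(.5047,.2829,.114)))-[160,110])*3.5)
"
```

```text
(np.float64(279.74145038853925), np.float64(214.681095982261))
side tip zoom pred [249.30733923 503.38349322]
```

View pics/z8.png

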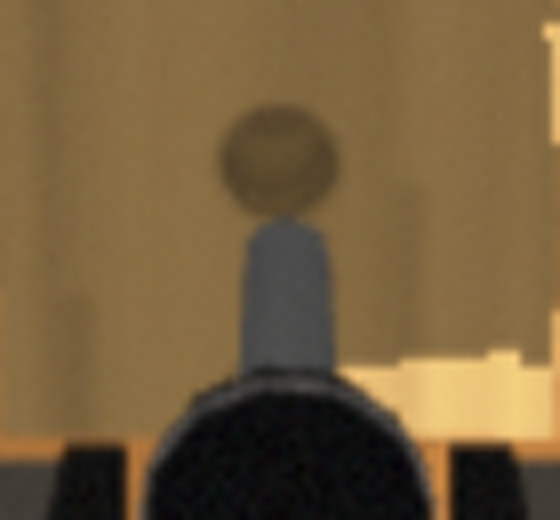

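>>> carry_out:
  rows:
    - [0,0,0,-10,-25,0,-1]
    - [0,0,0,-25,-60,0,-1]
    - [0,0,0,-40,-100,0,-1]
    - [0,0,0,-56,-140,0,-1]
    - [0,0,0,-72,-180,0,-1]
    - [0,0,0,-88,-220,0,-1]
    - [0,0,0,-104,-260,0,-1]
    - [0,0,0,-116,-290,0,-1]
    - [0,0,0,-125,-310,0,-1]
    - [0,0,0,-125,-310,0,-1]

```text
t: 9.9
tcp_pos: [0.6004, -0.0412, 0.228]
tool_rot: [-0.001, 0.051, 0.999, -0.0]
wrist_force: [-0.4, -0.8, 0.3]
width: 0.0193
```

>>> carry_out:
  rows:
    - [0,0,0,0,0,0,-1]
    - [0,0,0,0,0,0,-1]
    - [0,0,0,0,0,0,-1]

```text
t: 10.2
tcp_pos: [0.5998, -0.035, 0.2296]
tool_rot: [-0.0, 0.046, 0.999, 0.0]
wrist_force: [-0.1, 0.1, -0.1]
width: 0.0193
```

```bash
python3 -c "
from h import *
goto((.600,-.0385,.20),84.5);f=snap('wrist','w9');g=snap('side','s9')
cv2.imwrite('pics/z9.png',cv2.resize(f['frame'][150:300,190:370,::-1],None,fx=4,fy=4,interpolation=cv2.INTER_CUBIC))
b=g['frame'][130:250,200:320,::-1]
cv2.imwrite('pics/z9s.png',cv2.resize(b,None,fx=5,fy=5,interpolation=cv2.INTER_CUBIC))
"
```

```text
t 10.2 pos [ 0.5998 -0.035   0.2296] yaw y 84.71 zax [-3.e-04  4.e-04 -1.e+00] F [-0.1  0.1 -0.1] w 0.0193
row [ 0.02 -0.02  0.21] [-0.5 -3.5 29.6]
```

View pics/z9.png

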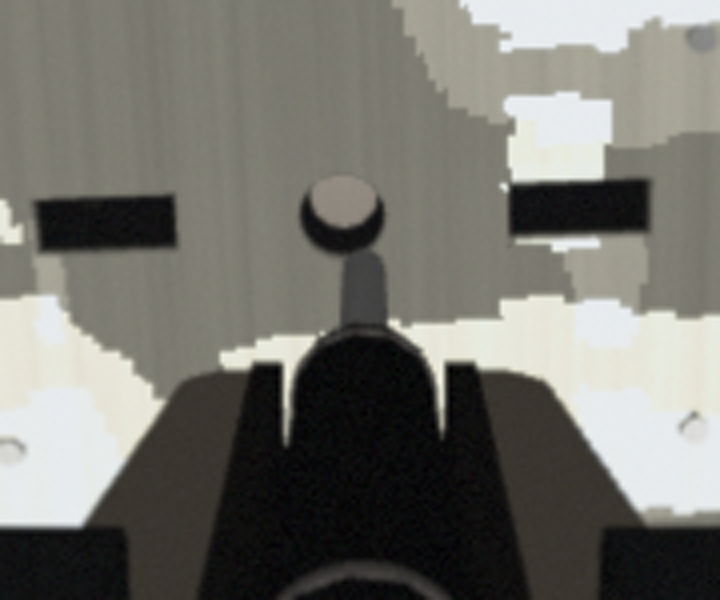

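View pics/z9s.png

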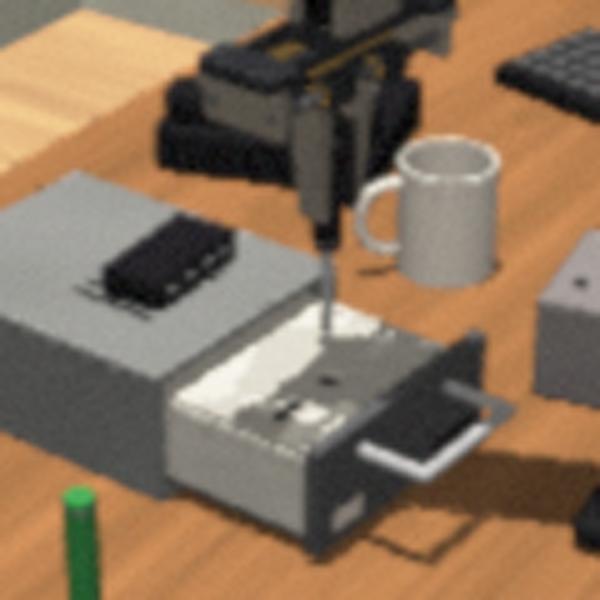

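```bash
python3 -c "
from h import *
f=load('w9');g=load('s9')
Z=lambda u,v:(u/4+190-.37,v/4+150-.37)
Y=lambda u,v:(u/5+200-.4,v/5+130-.4)
h=onplane(f,*Z(343,215),.078);t=onplane(f,*Z(363,271),.1146)
print('w hole',h,'tip',t,t-h)
h=onplane(g,*Y(328,381),.078);t=onplane(g,*Y(326,338),.1146)
print('s hole',h,'tip',t,t-h)
"
```

```text
w hole [ 0.59929238 -0.03857323  0.078     ] tip [ 0.60205659 -0.03461072  0.1146    ] [0.0027642  0.00396251 0.0366    ]
s hole [ 0.60008719 -0.03273781  0.078     ] tip [ 0.59874302 -0.02789429  0.1146    ] [-0.00134417  0.00484351  0.0366    ]
```

>>> carry_out:
  rows:
    - [0,0,0,1,-4,0,-1]
    - [0,0,0,1,-4,10,-1]
    - [0,0,0,1,-4,26,-1]
    - [0,0,0,1,-4,26,-1]
    - [0,0,0,1,-4,26,-1]

```text
t: 10.8
tcp_pos: [0.5983, -0.0408, 0.2026]
tool_rot: [-0.001, 0.048, 0.999, 0.0]
wrist_force: [-0.1, 0.0, -0.6]
width: 0.0195
```

```bash
python3 -c "
from h import *
goto((.599,-.0392,.20),84.5);f=snap('wrist','w10');g=snap('side','s10')
cv2.imwrite('pics/z10.png',cv2.resize(f['frame'][150:300,190:370,::-1],None,fx=4,fy=4,interpolation=cv2.INTER_CUBIC))
b=g['frame'][170:230,230:300,::-1]
cv2.imwrite('pics/z10s.png',cv2.resize(b,None,fx=8,fy=8,interpolation=cv2.INTER_CUBIC))
"
```

```text
t 10.8 pos [ 0.5983 -0.0408  0.2026] yaw y 84.55 zax [-1.8e-03  4.0e-04 -1.0e+00] F [-0.1  0.  -0.6] w 0.0195
row [ 0.01 -0.11  0.05] [-0.5  1.6  2.6]
```

View pics/z10.png

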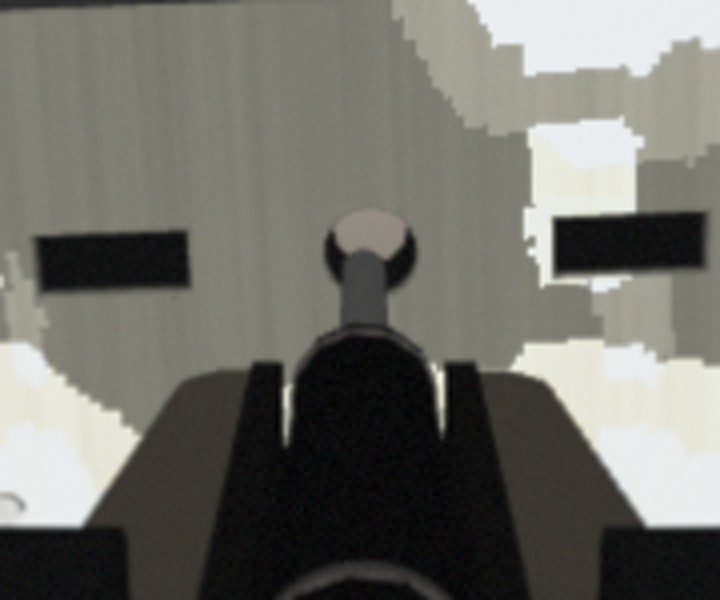

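View pics/z10s.png

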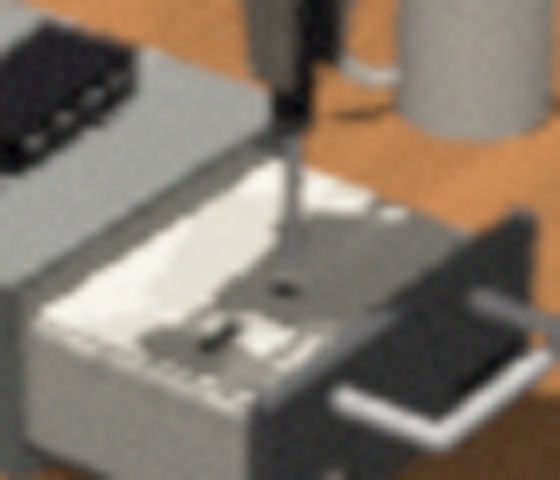

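```bash
python3 -c "
from h import *
f=load('w10');g=load('s10')
Z=lambda u,v:(u/4+190-.37,v/4+150-.37)
Y=lambda u,v:(u/8+230-.43,v/8+170-.43)
h=onplane(f,*Z(370,251),.078);t=onplane(f,*Z(363.5,271),.0876)
print('w hole',h,'tip',t,t-h)
h=onplane(g,*Y(285,291),.078);t=onplane(g,*Y(289,255),.0876)
print('s hole',h,'tip',t,t-h)
for z in (.078,.0876):
  u,v=proj(g,(.5995,-.0387,z)); print((u-230+.43)*8,(v-170+.43)*8)
  u,v=proj(f,(.5995,-.0387,z)); print((u-190+.37)*4,(v-150+.37)*4)
"
```

```text
w hole [ 0.59908142 -0.03886679  0.078     ] tip [ 0.60037868 -0.04023897  0.0876    ] [ 0.00129726 -0.00137219  0.0096    ]
s hole [ 0.59958017 -0.0319399   0.078     ] tip [ 0.60577128 -0.04429658  0.0876    ] [ 0.00619111 -0.01235667  0.0096    ]
293.9175568318778 284.1951395320943
371.0734480263711 253.02990023008485
294.07707103353727 264.8526731141366
371.31931433575437 265.66553902680005
```

>>> carry_out:
  rows:
    - [0,0,0,1,1,0,-1]
    - [0,0,0,1,1,4,-1]
    - [0,0,0,1,1,8,-1]
    - [0,0,0,1,1,8,-1]
    - [0,0,0,1,1,8,-1]

```text
t: 11.4
tcp_pos: [0.5978, -0.0397, 0.1955]
tool_rot: [-0.0, 0.048, 0.999, -0.0]
wrist_force: [0.8, -0.5, 0.2]
width: 0.0192
```

```bash
python3 -c "
from h import *
goto((.599,-.0392,.20),84.5);f=snap('wrist','w11');g=snap('side','s11')
a=cv2.resize(f['frame'][180:240,240:320,::-1],None,fx=8,fy=8,interpolation=cv2.INTER_CUBIC)
b=cv2.resize(g['frame'][185:220,250:285,::-1],None,fx=14,fy=14,interpolation=cv2.INTER_CUBIC)
cv2.imwrite('pics/z11.png',a);cv2.imwrite('pics/z11s.png',b)
"
```

```text
t 11.4 pos [ 0.5978 -0.0397  0.1955] yaw y 84.55 zax [-3.e-04 -0.e+00 -1.e+00] F [ 0.8 -0.5  0.2] w 0.0192
row [-0.   -0.02  0.05] [-1.1  0.7 -4.5]
```

View pics/z11.png

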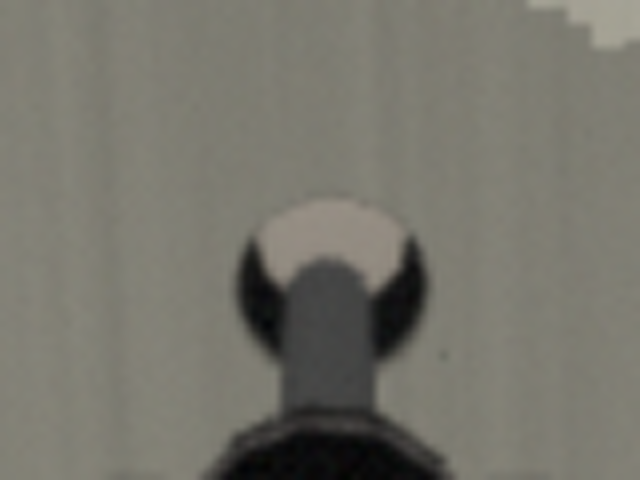

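View pics/z11s.png

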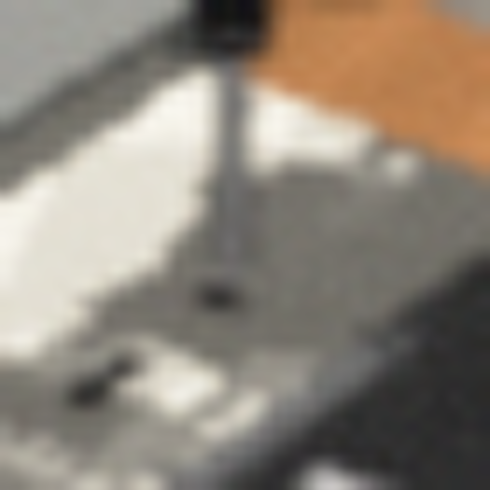

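By the wrist view the tip is within about 1 mm of the hole's centre. In the side view the tip blends into the shadow and isn't reliable, so I'll go down gently and watch the force.

>>> carry_out:
  rows:
    - [0,0,0,0,0,2,-1]
    - [0,0,0,0,0,4,-1]
    - [0,0,0,0,0,6,-1]
    - [0,0,0,0,0,6,-1]

```text
t: 11.9
tcp_pos: [0.5977, -0.0398, 0.1892]
tool_rot: [-0.0, 0.048, 0.999, 0.0]
wrist_force: [0.2, 0.7, -1.2]
width: 0.0196
```

>>> carry_out:
  rows:
    - [0,0,0,0,0,2,-1]
    - [0,0,0,0,0,4,-1]
    - [0,0,0,0,0,6,-1]
    - [0,0,0,0,0,6,-1]

```text
t: 12.3
tcp_pos: [0.5977, -0.0397, 0.1833]
tool_rot: [-0.0, 0.048, 0.999, -0.0]
wrist_force: [0.5, 0.2, -1.4]
width: 0.0194
```

```bash
python3 -c "
from h import *
goto((.599,-.0392,.17),84.5);f=snap('wrist','w12')
a=cv2.resize(f['frame'][180:240,240:320,::-1],None,fx=8,fy=8,interpolation=cv2.INTER_CUBIC)
cv2.imwrite('pics/z12.png',a)
"
```

```text
t 12.3 pos [ 0.5977 -0.0397  0.1833] yaw y 84.55 zax [-6.e-04  0.e+00 -1.e+00] F [ 0.5  0.2 -1.4] w 0.0194
row [-0.   -0.04  0.05] [-1.2  0.6 13.3]
```

View pics/z12.png

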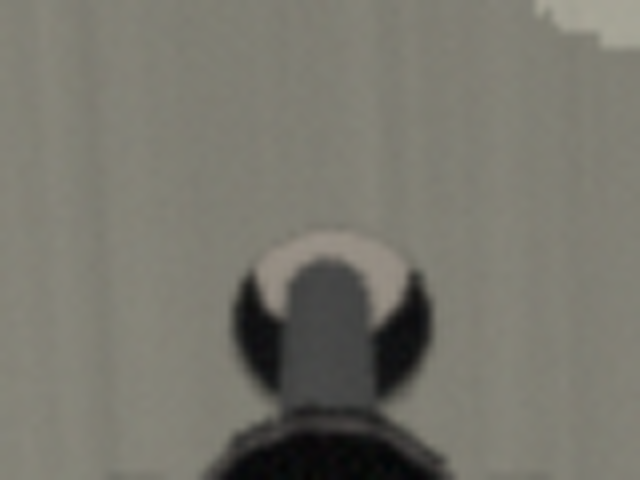

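>>> carry_out:
  rows:
    - [0,0,0,0,0,3,-1]
    - [0,0,0,0,0,6,-1]
    - [0,0,0,0,0,9,-1]
    - [0,0,0,0,0,11,-1]
    - [0,0,0,0,0,12,-1]
    - [0,0,0,0,0,12,-1]

```text
t: 12.95
tcp_pos: [0.5978, -0.0397, 0.1714]
tool_rot: [-0.0, 0.048, 0.999, -0.0]
wrist_force: [-0.2, -0.3, -0.6]
width: 0.0198
```

>>> carry_out:
  rows:
    - [0,0,0,0,0,1,-1]
    - [0,0,0,0,0,2,-1]
    - [0,0,0,0,0,3,-1]
    - [0,0,0,0,0,3,-1]
    - [0,0,0,0,0,3,-1]

```text
t: 13.45
tcp_pos: [0.5981, -0.0397, 0.1689]
tool_rot: [0.0, 0.048, 0.999, -0.0]
wrist_force: [-0.2, -0.6, 1.7]
width: 0.0197
```

>>> carry_out:
  rows:
    - [0,0,0,0,0,1,-1]
    - [0,0,0,0,0,2,-1]
    - [0,0,0,0,0,3,-1]
    - [0,0,0,0,0,4,-1]
    - [0,0,0,0,0,4,-1]

```text
t: 13.95
tcp_pos: [0.5981, -0.0397, 0.1648]
tool_rot: [0.0, 0.048, 0.999, 0.0]
wrist_force: [-0.0, 0.2, 5.4]
width: 0.0197
```

>>> carry_out:
  rows:
    - [0,0,0,0,0,1,-1]
    - [0,0,0,0,0,2,-1]
    - [0,0,0,0,0,2,-1]
    - [0,0,0,0,0,2,-1]

```text
t: 14.35
tcp_pos: [0.5986, -0.0396, 0.1642]
tool_rot: [0.001, 0.048, 0.999, -0.0]
wrist_force: [-2.0, -0.5, 11.7]
width: 0.0194
```

The button has bottomed: z stopped at 0.164 and the force went from 5.4 to 11.7 N. I'll hold here and check.

>>> carry_out:
  rows:
    - [0,0,0,0,0,0,-1]
    - [0,0,0,0,0,0,-1]
    - [0,0,0,0,0,0,-1]
    - [0,0,0,0,0,0,-1]
    - [0,0,0,0,0,0,-1]

```text
t: 14.85
tcp_pos: [0.5986, -0.0396, 0.1642]
tool_rot: [0.001, 0.048, 0.999, -0.0]
wrist_force: [-2.5, -0.5, 12.1]
width: 0.0196
```

```bash
python3 -c "
from h import *
f=snap('wrist','w13');g=snap('side','s13');snap('top','t13')
goto((.599,-.0392,.165),84.5)
a=cv2.resize(f['frame'][150:300,190:370,::-1],None,fx=3,fy=3,interpolation=cv2.INTER_CUBIC)
b=cv2.resize(g['frame'][110:290,160:320,::-1],None,fx=2.5,fy=2.5,interpolation=cv2.INTER_CUBIC)
b=b[:450,:];a=a[:450,:390]
cv2.imwrite('pics/z13.png',np.hstack([a,b]))
"
```

```text
t 15.0 pos [ 0.5986 -0.0396  0.1642] yaw y 84.54 zax [ 1.7e-03 -7.0e-04 -1.0e+00] F [-1.9 -0.8 12.8] w 0.0195
row [-0.03  0.1   0.04] [-0.3  0.4 -0.8]
```

View pics/z13.png

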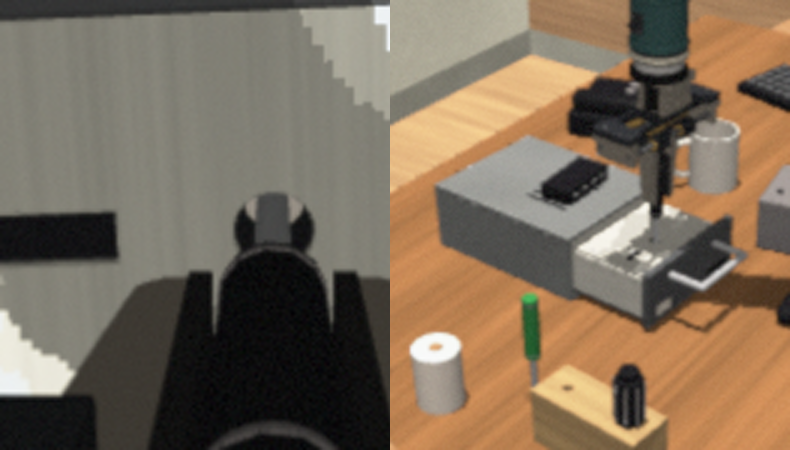

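View pics/t13.png

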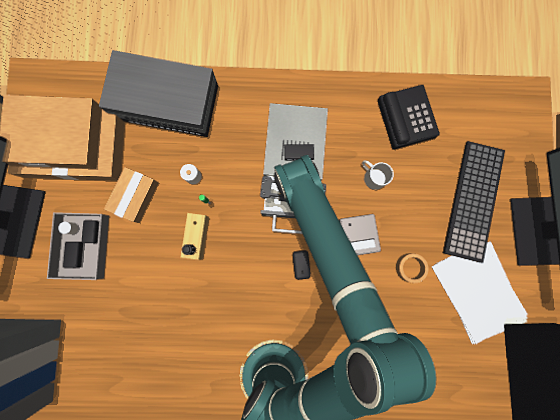

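The stylus goes through the round hole, the tray is still out with its bar at about (288,232) in the top view, and nothing else has moved. Handing in.

```bash
python3 -c "
from h import *
print(close_job())"
```

```text
the job is handed in; nothing more can be done
None
```

I pulled the tray out to its stop, took the slim stylus from the stand, put it through the round hole and pressed the reset button down. The job was handed in at about 15 s with the stylus still held. `close_job()` gives no verdict, so success is judged from my own checks.

- **Tray:** it moved about 116 mm by the gripper, having started slightly ajar. Pulling harder raised the force to 16 N with no further movement. The last top picture still shows it out.
- **Button:** the stylus bottomed out. The tool stopped at z = 0.164 m, about 5.5–6 mm below first contact, while the force rose from 5.4 N to a steady 12 N.
- **Stylus:** it is gripped at 19.5 mm opening (20 mm handle). The tool is within about 0.1° of vertical.
- **Bystanders:** nothing had visibly moved in the last pictures, including the green look-alike.

**Checks that disagreed:**
- **Side camera:** just above the deck it put the tip several millimetres off the hole, while the wrist camera put it within about 1 mm. The tip was hard to see in shadow. I followed the wrist camera and lowered slowly; the tip met no resistance until the button.
- **Sideways force:** about 2 N along x remained at the end.

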